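Gauge a heat sink's blind bore and mark the reading

ROBOT

A 6-joint arm with a two-finger parallel gripper is mounted at the origin on the work surface. World frame = base frame: x ahead of the robot, y to its left, z up, the work surface at z = 0. Lengths are in m, angles in degrees, forces in N, time in s.
With the tool pointing down it reaches from about 0.3 to 0.75 m from the base axis. Payload 8.5 kg.
Tool frame: the origin (TCP) lies on the centre line of the jaws, within the pads' length; the fingertips stand 11 mm ahead of it and the grasp point (between the pads) lies 8 mm behind it; x points along the fingers, y is the direction in which the jaws open and shut, and the axes are right-handed (so a half turn about x gives the same grasp; the last joint's range is limited). The gripper opens to 85 mm and grips with 20 to 120 N. Pads are 22 mm wide; open, the fingers measure 114 mm over their backs; the gripper's body (76 mm by 85 mm) begins 54 mm behind the grasp point. The pads swing forward as they close: fully open they stand 13 mm farther back than shut.
Start: joints at [-83.554, 21.807, 74.336, -0, 83.858, -12.336], TCP at [0.177, -0.521, 0.206] pointing down, gripper open.
Joint ranges: [-178.18, 178.18], [-50.72, 133.34], [12.68, 142.11], [-81.47, 261.47], [9.98, 163.14], [-165.26, 165.26]. Speed limits (degrees/s): [136.94, 136.94, 180, 180, 180, 180].

INTERFACE

Orientations are given as a 3x3 rotation matrix whose columns are the frame's x, y, z axes.
In Python, from rig import env gives the robot as it stands.
- The arm moves only by the tool carry_out, never from a script. Its argument "motion" is a list that holds one entry, the list of rows, each a list of 7 numbers: the shift along the tool's x, y, z in cm, then the turn, a rotation vector about the tool's x, y, z in rad, then the finger opening in cm, from 0 to 8.54. A call has 1 to 5 rows; each row is the pose to reach, as a shift and turn from the pose commanded when the call began, along the tool's axes at that moment; what a row does not reach only later rows make up. A row lasts 1/12 s, in which the tool goes at most 41.7 mm and 7.16 degrees, less where a joint would pass 70% of its speed; a pose out of reach is approached as far as the arm can. A call with a gripper value outside its range is refused whole. The fingers move at their own pace and stop on an object; "grip_force" is the grip in N (left out, the last holds). Time passes only in rows, so rows that repeat a pose let the fingers close. It gives the time, the measured TCP pose, the force and the opening at its end, in the units of the state.
- env.observe(): the state, without advancing time (a new reading comes with each control period).
- env.get_image(name): name is "scene" or "side" or "wrist"; returns a dict with "image" (400x640x3 uint8, red, green, blue), "fov_y" (degrees; the focal length in pixels is half the picture's height over the tangent of half this angle, whatever the lens; pixels are square), "cx", "cy" (the principal point, pixels), "R" (3x3) and "t" (3): a world point X has camera coordinates R X + t. Camera axes: x right, y down, z forward; pixel columns grow to the right and rows downward; lengths in m; the calibration is good to about 2 mm. A picture is of the moment at which its call begins. There is no depth.
- env.close_job(): hands the job in, once; it reports no verdict.
The state is a dict: "time_s": time; "q": joint angles; "qvel": joint speeds; "joint_efforts": joint torques, N m; "position": TCP position; "tool_rot": TCP orientation; "ft_force": force on the tool from outside, world axes, zero at the start; "wrist_torque": the same for the moment, N m; "grip_width": finger opening in m.
Only numpy, scipy, OpenCV 4.12 (cv2) and the standard library are available. Lean on these libraries where they do the work, as an engineer would, in place of code of your own. Each camera call takes 0.05 s, during which the arm holds its last target. There are 200 camera calls.

TASK

Check how deep the blind bore in the finned heat sink is: slide the steel depth rod along its cradle into the bore until it is fully home on the bottom of the hole, without ramming it. Then mark the reading: hang the yellow saddle astride the striped scale bar with its red centre line in line with the tip of the rod's orange outer end, and leave rod and saddle there without disturbing the other things on the bench.

Things in the scene. Friction and masses are not known exactly. Their poses are not given: they have to be found in the camera images.
- station: Gauging station, fixed: dark base plate 410 x 190 x 12 mm with finned heat sink, rod cradle and scale bar. Origin: on the bench under the plate; z up, x = direction in which the rod enters the bore, y = left of that. Bore axis: y +45, z 42 mm; mouth at x +30. Cradle: two bars along x from -200 to +25, at y 45 -/+ 9, tops at z 35. Heat sink: x 30 to 183, y 15 to 75, fins up to z 106 mm.
- bore_mouth (a point): Centre of the bore's mouth on the heat sink's end face; axes as the station's. Bore 23 mm diameter, 2.5 mm chamfer. A blind hole with a flat, rigid floor; its depth differs every time, between 50 and 110 mm, and cannot be seen: it has to be felt. The slide up to there is smooth, with light friction (under 3 N).
- rod: Steel depth rod, 20 mm diameter, 190 mm long, about 0.18 kg, loose, lying in the cradle in line with the bore, axis at z 42 mm, nose 10 to 35 mm short of the mouth. Both ends are round. Origin: tip of its outer end (orange, 26 mm); x along the rod to its nose; it may roll, so y and z turn. A push on the outer end along the axis slides it in; it stays where it is left.
- rod_nose (a point): Tip of the rod's nose, 190 mm from the tip of the outer end.
- saddle: Yellow plastic saddle marker: inverted U channel open below, 64 mm long (its x, to go along the bar), 28 mm wide over the legs (y), 56 mm high; top plate 5 mm, legs 4 mm thick, 20 mm clear between them; 70 g, loose, standing on its legs. Origin: centre of its underside, at the feet; z up. A red line runs across its middle (x = 0), over the top and down the legs. Either way round will do.
- saddle_crown (a point): Middle of the underside of the saddle's top plate, 51 mm above the feet: this rests on the scale bar's top when the saddle hangs astride it.
- bar_mid (a point): Point on the centre line of the scale bar's top face; axes as the station's; at x -80, y -55, z 100 mm in the station frame. The bar runs along x, 12 mm wide, 16 mm high, banded every 10 mm, free between x -209 and +44 mm (station) where end posts stand (20 mm wide, tops at z 102 mm).
- screwdriver: Bystander: a screwdriver about 190 mm long lying on the bench. Leave alone.
- multimeter: Bystander: a teal hand-held multimeter, 150 x 78 x 45 mm, lying on its back. Leave alone.
- board: Bystander: a red circuit board, 100 x 70 mm, up to 26 mm high. Leave alone.
- spool: Bystander: a solder spool standing up, 56 mm diameter, 46 mm high. Leave alone.
- cleaner: Bystander: a white bottle with a red cap, 48 mm diameter, 120 mm high. Leave alone.
- tape: Bystander: a blue roll of tape lying flat, 90 mm diameter, 20 mm high. Leave alone.
- tin: Bystander: a round brass tin, 64 mm diameter, 22 mm high. Leave alone.
There are look-alikes about, which are no part of the job. Several things have the shape of the rod; the one meant has the colours described above. Leave any turquoise look-alike of the saddle alone.

How it is judged:
By the outcome, as a careful person would: the job done as asked, in the order asked, and still so for the second after the job is handed in, with the robot touching nothing.
It also fails if it takes over 64 s, if anything falls off the work surface, if the arm or the gripper's body presses on something with over 40 N, if the wrist force passes 120 N, or if a joint passes its speed limit or range.

## Working session

There is one attempt and no reset: what is moved stays moved. The work goes in short steps, Python scripts to look and compute and a tool call to move; the robot and the scene stay as the last step left them, time stands still between calls to the robot, and variables do not carry over. Pictures are saved under pics/ and viewed, on a budget of 10 in all, crops included, one or two more only if the job needs it, and the job is handed in when it is done.

Besides the shell and the picture viewer there is one more tool, called after "Call:" by a JSON object that holds its "api" and its "payload". carry_out: Moves the arm, as the interface text tells. Its arguments: {"type":"object","properties":{"motion":{"type":"array","items":{"type":"array","items":{"type":"array","items":{"type":"number"}}}},"grip_force":{"type":"number"}},"required":["motion"]}

```bash
mkdir -p pics; ls; cat > h.py <<'E'
import numpy as np, cv2
from rig import env
def grab(n,f=None):
    d=env.get_image(n)
    if f: cv2.imwrite('pics/'+f,d['image'][:,:,::-1])
    return d
def K(d): 
    f=200/np.tan(np.radians(d['fov_y']/2)); return f,d['cx'],d['cy']
def ray(d,u,v):
    f,cx,cy=K(d);R=np.array(d['R']);t=np.array(d['t'])
    return -R.T@t, R.T@np.array([(u-cx)/f,(v-cy)/f,1])
def onz(d,u,v,z):
    c,r=ray(d,u,v); return c+r*(z-c[2])/r[2]
def proj(d,X):
    f,cx,cy=K(d);p=np.array(d['R'])@np.array(X)+np.array(d['t']);return np.array([f*p[0]/p[2]+cx,f*p[1]/p[2]+cy])
E
python3 - <<'E'
from h import *
import pickle
D={n:grab(n,n+'0.png') for n in('scene','side','wrist')}
pickle.dump(D,open('d0.pkl','wb'))
for n,d in D.items(): print(n,d['fov_y'],d['cx'],d['cy'],np.round(-np.array(d['R']).T@d['t'],3),np.round(d['R'],2).tolist())
print(env.observe())
E
```

```text
pics
scene 54.34052529057822 324.27201986635214 204.5582270572917 [ 1.124 -0.171  0.922] [[0.36, 0.93, -0.02], [0.76, -0.3, -0.58], [-0.55, 0.2, -0.81]]
side 43.10372301289754 328.19684766506487 200.8238581447215 [-0.238  0.919  1.209] [[-0.73, -0.68, 0.02], [-0.48, 0.5, -0.73], [0.48, -0.54, -0.69]]
wrist 66.09101360888576 316.5258994099637 199.19209938839555 [ 0.256 -0.492  0.373] [[0.32, -0.95, -0.0], [-0.9, -0.3, 0.33], [-0.31, -0.1, -0.95]]
{'time_s': 0.15, 'q': array([-8.35557678e+01,  2.18336141e+01,  7.43704622e+01,  1.62574948e-05,
        8.38587970e+01, -1.23371851e+01]), 'qvel': array([-0.03047027, -0.19144193, -0.10329912,  0.00201488, -0.00732882,
        0.06585418]), 'joint_efforts': array([ 1.88301245e-03, -4.48624349e+01, -2.31345534e+01, -1.74340216e-04,
        3.75978911e-03,  6.10652521e-06]), 'position': array([ 0.17703496, -0.520477  ,  0.20556506]), 'tool_rot': array([[-1.22881442e-04,  3.21958558e-01, -9.46753755e-01],
       [ 1.09044379e-03, -9.46753156e-01, -3.21958495e-01],
       [-9.99999398e-01, -1.07194448e-03, -2.34739317e-04]]), 'ft_force': array([-0.05355518, -0.25260226,  0.14092501]), 'wrist_torque': array([-0.01720845,  0.03937176,  0.03395161]), 'grip_width': 0.08522405548740715}
```

View pics/scene0.png

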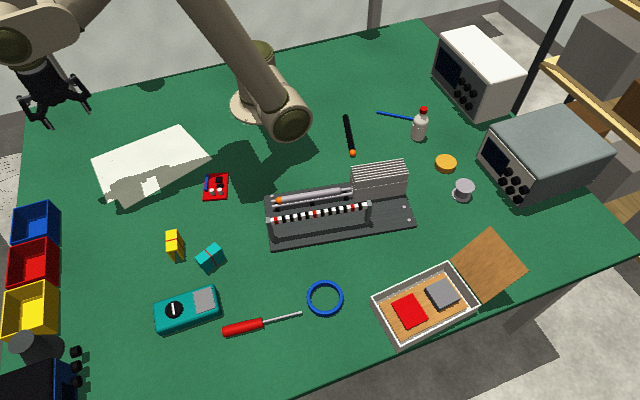

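View pics/side0.png

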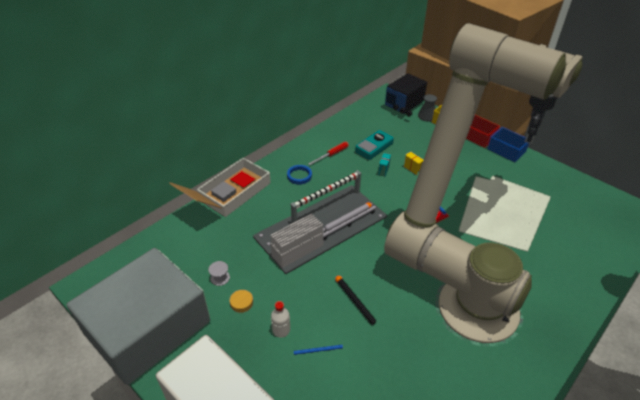

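The scene shows the station with the steel rod in its cradle, orange end at about (278,200), and the scale bar running (270,218)–(370,205). The yellow saddle is at (174,245).

- **Rod candidates:** steel rod with orange end in the cradle (278,200), which is the one I want. Look-alikes are the black rod with an orange end (350,150) and the blue rod (392,115).
- **Saddle candidates:** yellow (174,245), which I choose. The turquoise one (210,258) stays alone, and the yellow bin (30,310) is far too big.

The side view agrees: yellow at (413,162), turquoise at (384,163), rod end at (368,206).

```bash
python3 - <<'E'
import pickle
from h import *
D=pickle.load(open('d0.pkl','rb'))
def crop(n,x,y,w,h,s): return cv2.resize(D[n]['image'][y:y+h,x:x+w,::-1],None,fx=s,fy=s,interpolation=cv2.INTER_CUBIC)
a=crop('scene',150,150,270,110,2.96);b=crop('side',245,135,200,137,1.95)
im=np.zeros((a.shape[0]+b.shape[0],800,3),np.uint8);im[:a.shape[0],:a.shape[1]]=a[:,:800];im[a.shape[0]:,:b.shape[1]]=b
print(im.shape,a.shape);cv2.imwrite('pics/crop1.png',im)
for n in('scene','side'):
    hsv=cv2.cvtColor(D[n]['image'],cv2.COLOR_RGB2HSV)
    for nm,lo,hi in(('orange',(8,150,120),(19,255,255)),('yellow',(20,140,80),(33,255,255)),('white',(0,0,190),(180,40,255)),('teal',(80,120,60),(95,255,255))):
        m=cv2.inRange(hsv,lo,hi);k,l,s,c=cv2.connectedComponentsWithStats(m)
        print(n,nm,[(c[i].round(1).tolist(),s[i].tolist()) for i in range(1,k) if s[i,4]>=8 and 150<c[i][0]<430 and 120<c[i][1]<290])
E
```

```text
(593, 800, 3) (326, 799, 3)
scene orange [([352.1, 151.9], [349, 149, 7, 7, 35]), ([278.6, 199.4], [276, 196, 6, 7, 34]), ([425.2, 283.0], [422, 281, 7, 6, 15]), ([413.9, 287.4], [411, 286, 7, 4, 11])]
scene yellow [([170.8, 233.9], [165, 229, 12, 11, 108]), ([173.6, 248.1], [166, 235, 18, 27, 225])]
scene white [([150.1, 185.7], [141, 176, 19, 21, 233]), ([211.3, 189.8], [210, 189, 4, 3, 10]), ([219.2, 188.9], [217, 188, 5, 3, 12]), ([309.7, 193.1], [282, 188, 58, 12, 166]), ([345.3, 188.3], [342, 188, 8, 2, 9]), ([346.1, 193.2], [341, 192, 11, 3, 14]), ([364.2, 203.6], [362, 202, 6, 4, 20]), ([275.1, 204.8], [272, 204, 7, 2, 9]), ([348.3, 206.5], [347, 205, 4, 4, 14]), ([356.2, 205.1], [355, 204, 4, 3, 10]), ([333.4, 208.8], [332, 207, 4, 4, 13]), ([340.6, 207.4], [339, 206, 4, 4, 15]), ([325.5, 210.2], [324, 209, 4, 4, 13]), ([310.3, 212.6], [309, 211, 4, 4, 14]), ([318.2, 211.5], [317, 210, 4, 4, 13]), ([302.6, 213.7], [301, 212, 4, 4, 14]), ([287.1, 216.6], [285, 215, 5, 4, 15]), ([294.5, 215.3], [293, 214, 4, 4, 14]), ([279.5, 217.7], [278, 216, 4, 4, 14]), ([271.5, 219.2], [270, 218, 4, 4, 13])]
scene teal [([215.7, 252.2], [206, 242, 20, 24, 217]), ([204.3, 260.9], [194, 250, 22, 24, 236])]
side orange [([248.4, 173.9], [240, 170, 16, 11, 25]), ([369.0, 204.0], [367, 202, 5, 5, 15]), ([338.1, 277.8], [336, 276, 6, 5, 23])]
side yellow [([413.0, 162.0], [405, 152, 19, 22, 269])]
side white []
side teal [([376.9, 143.1], [355, 129, 39, 31, 463]), ([384.1, 162.9], [378, 153, 14, 23, 188]), ([299.3, 167.7], [286, 164, 27, 12, 40]), ([299.1, 175.3], [291, 171, 17, 8, 27]), ([304.2, 182.2], [295, 177, 17, 8, 20])]
```

View pics/crop1.png

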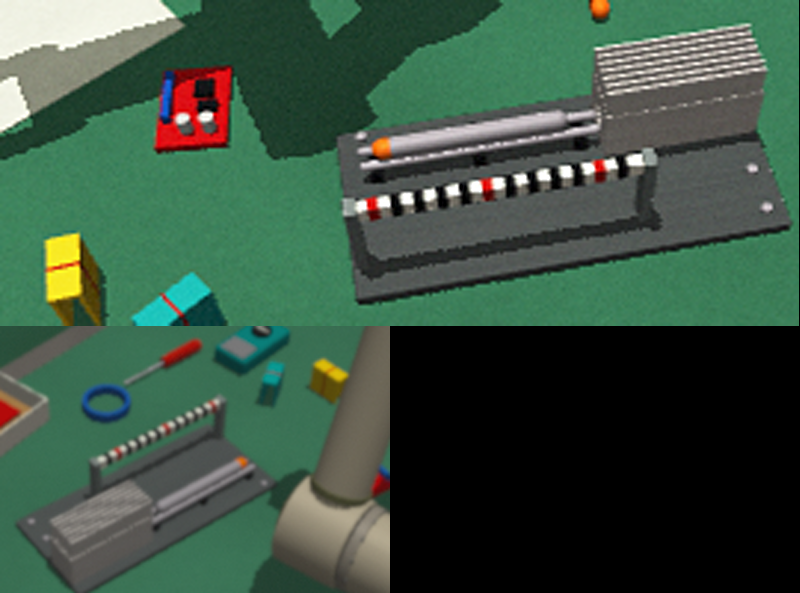

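The crop confirms both choices: grey rod with orange tip near (278,200), yellow saddle with its top centre near (171,240). The turquoise one stands about 40 px to its right.

```bash
cat > st.py <<'E'
from h import *
E
python3 - <<'E'
import pickle
from h import *
D=pickle.load(open('d0.pkl','rb'));s=D['scene']
px=[(364.2,203.6),(356.2,205.1),(348.3,206.5),(340.6,207.4),(333.4,208.8),(325.5,210.2),(318.2,211.5),(310.3,212.6),(302.6,213.7),(294.5,215.3),(287.1,216.6),(279.5,217.7),(271.5,219.2)]
P=np.array([onz(s,u,v,.096) for u,v in px]);print(P[[0,6,-1]].round(4), np.linalg.norm(P[0]-P[-1]))
# bar line intersection w/ side view: fit
e=onz(s,268,220,.102);g=onz(s,369.6,203,.102);print('posts',e,g,np.linalg.norm(e-g))
d=P[0]-P[-1];d/=np.linalg.norm(d);print('yaw',np.degrees(np.arctan2(d[1],d[0])))
ex=np.array([d[0],d[1]]);ey=np.array([-d[1],d[0]])
o=onz(s,277.3,199.4,.042)[:2];print('rodtip scene',o)
o2=onz(D['side'],369.5,203.8,.042)[:2];print('rodtip side',o2)
for q in(o,o2):print('rel to bar pt', (q-P[6][:2])@ex,(q-P[6][:2])@ey)
# corners of plate z=.012 (scene crop pixels)
c=[onz(s,150+x/2.96,150+y/2.96,.012)[:2] for x,y in((338,134),(357,297),(790,225))]
print('corners',np.round(c,4),np.linalg.norm(c[0]-c[1]),np.linalg.norm(c[2]-c[1]));y=c[2]-c[1];print(np.degrees(np.arctan2(y[1],y[0])))
m=(c[0]+c[2])/2;print('station origin from corners',m,'rel bar->', (m-P[6][:2])@ey)
# saddle
print('saddle scene',onz(s,171.3,240.5,.056));
print([onz(s,150+x/2.96,150+y/2.96,.056).round(4).tolist() for x,y in((45,241),(80,236),(95,297),(53,303),(48,270),(83,262))])
print('saddle side',onz(D['side'],412,160,.056))
w=D['wrist'];print('saddle in wrist',proj(w,onz(s,171.3,240.5,.056)))
E
```

```text
[[ 0.6035  0.1259  0.096 ]
 [ 0.5828  0.0056  0.096 ]
 [ 0.5613 -0.1133  0.096 ]] 0.2428836873005043
posts [ 0.56441976 -0.12260719  0.102     ] [0.61072991 0.13752444 0.102     ] 0.2642216789520795
yaw 79.97478378518501
rodtip scene [ 0.46633422 -0.07528295]
rodtip side [ 0.472691   -0.08020081]
rel to bar pt -0.09995709653129996 0.10057889937593466
rel to bar pt -0.10369326870377725 0.09346306845653789
corners [[ 0.4153 -0.1034]
 [ 0.5985 -0.1378]
 [ 0.6732  0.2593]] 0.1863852872893832 0.4039776183724149
79.33944410243498
station origin from corners [0.54423955 0.07791935] rel bar-> 0.05053278344323742
saddle scene [ 0.50193006 -0.37051124  0.056     ]
[[0.468, -0.3815, 0.056], [0.4742, -0.3517, 0.056], [0.5414, -0.349, 0.056], [0.534, -0.3836, 0.056], [0.4993, -0.3831, 0.056], [0.5023, -0.3533, 0.056]]
saddle side [ 0.49813284 -0.35266542  0.056     ]
saddle in wrist [ 263.89307089 -327.52120012]
```

View pics/wrist0.png

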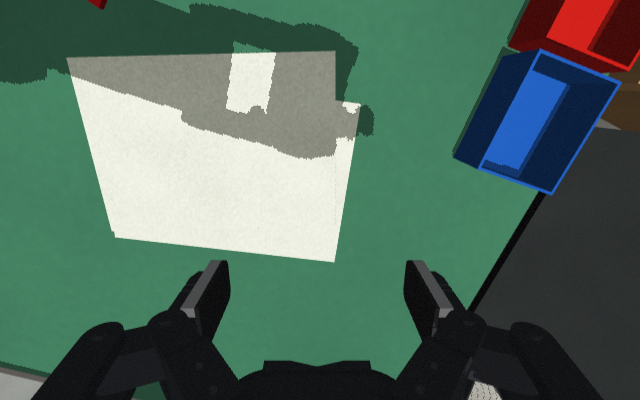

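```bash
cat > mv.py <<'E'
from h import *
from scipy.spatial.transform import Rotation as Ro
def go(p,ang,s=None):
    "shift/turn from the present pose to tool-down pose with tool z at heading ang (deg)"
    s=s or env.observe();R=np.array(s['tool_rot'])
    a=np.radians(ang);z=np.array([np.cos(a),np.sin(a),0]);x=np.array([0,0,-1.]);T=np.stack([x,np.cross(z,x),z],1)
    print('shift cm',(R.T@(np.array(p)-s['position'])*100).round(2).tolist(),'rot',Ro.from_matrix(R.T@T).as_rotvec().round(3).tolist(),'t',s['time_s'],'F',s['ft_force'].round(1),'p',s['position'].round(4),'w',round(s['grip_width'],4))
E
python3 -c "
from mv import *
go([.457,-.136,.15],259.7)"
```

```text
shift cm [5.59, -27.38, -38.88] rot [-1.063, -0.001, 0.001] t 0.15 F [-0.1 -0.3  0.1] p [ 0.177  -0.5205  0.2056] w 0.0852
```

Call:
{"api": "carry_out", "payload": {"motion": [[[0,-11,-16,-0.45,0,0,0],[0,-11,-16,-0.45,0,0,0],[0,-11,-16,-0.45,0,0,0],[0,-11,-16,-0.45,0,0,0],[0,-11,-16,-0.45,0,0,0]]]}}

```text
time_s: 0.57
position: [0.2944, -0.362, 0.206]
tool_rot: [[0.0, 0.706, -0.709], [0.001, -0.709, -0.706], [-1.0, -0.001, -0.001]]
ft_force: [1.2, -0.8, 0.2]
grip_width: 0.0255
```

```bash
python3 -c "
from mv import *
go([.457,-.136,.15],259.7)"
```

```text
shift cm [5.62, -4.54, -27.47] rot [-0.608, -0.001, 0.0] t 0.5667 F [ 1.2 -0.8  0.2] p [ 0.2944 -0.362   0.206 ] w 0.0255
```

Call:
{"api": "carry_out", "payload": {"motion": [[[3,-3,-18.5,-0.608,0,0,0],[3,-3,-18.5,-0.608,0,0,0],[3,-3,-18.5,-0.608,0,0,0],[3,-3,-18.5,-0.608,0,0,0],[3,-3,-18.5,-0.608,0,0,0]]]}}

```text
time_s: 0.98
position: [0.405, -0.2104, 0.1754]
tool_rot: [[-0.0, 0.984, -0.176], [0.001, -0.176, -0.984], [-1.0, -0.001, -0.001]]
ft_force: [-1.2, 0.4, -0.0]
grip_width: 0.0002
```

```bash
python3 -c "
from mv import *
go([.457,-.136,.15],259.7)"
```

```text
shift cm [2.55, 3.81, -8.24] rot [0.003, -0.001, 0.001] t 0.9833 F [-1.2  0.4 -0. ] p [ 0.405  -0.2104  0.1754] w 0.0002
```

Call:
{"api": "carry_out", "payload": {"motion": [[[2.5,3.8,-8.2,0,0,0,0],[2.5,3.8,-8.2,0,0,0,0],[2.5,3.8,-8.2,0,0,0,0],[2.5,3.8,-8.2,0,0,0,0]]]}}

```text
time_s: 1.32
position: [0.4568, -0.1379, 0.15]
tool_rot: [[-0.002, 0.984, -0.18], [0.001, -0.18, -0.984], [-1.0, -0.002, -0.001]]
ft_force: [-1.0, -0.6, -0.1]
grip_width: 0.0001
```

```bash
python3 - <<'E'
from mv import *
import pickle
d=grab('wrist','w1.png');pickle.dump(d,open('w1.pkl','wb'))
hsv=cv2.cvtColor(d['image'],cv2.COLOR_RGB2HSV)
m=cv2.inRange(hsv,(8,150,100),(19,255,255));k,l,s,c=cv2.connectedComponentsWithStats(m)
for i in range(1,k):
    if s[i,4]>30: print(s[i],c[i].round(1),onz(d,*c[i],.047).round(4))
go([.457,-.136,.15],259.7)
E
```

```text
[306 107  23  21 411] [317.1 115.7] [ 0.4679 -0.0719  0.047 ]
shift cm [0.06, -0.01, -0.35] rot [-0.003, -0.0, 0.001] t 1.3667 F [ 0.3 -1.5 -0.4] p [ 0.4564 -0.1395  0.1506] w 0.0001
```

View pics/w1.png

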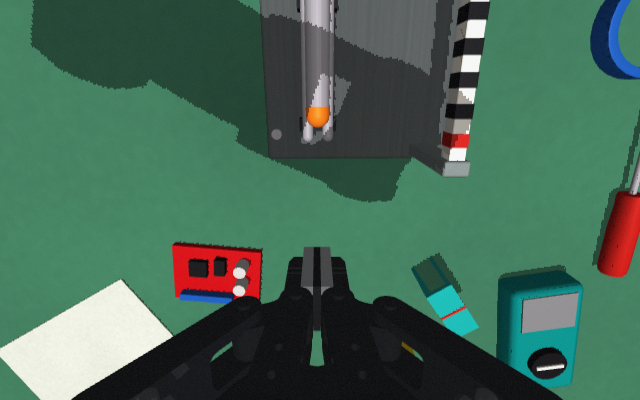

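```bash
python3 - <<'E'
from mv import *
import pickle
d=pickle.load(open('w1.pkl','rb'))
g=cv2.cvtColor(d['image'],cv2.COLOR_RGB2GRAY)
tip=onz(d,317.7,128,.042);print('tip',tip.round(4))
A=onz(d,317.7,128,.042)
for y in(4,20,40,60): 
    r=d['image'][y,295:345].astype(int).max(1);i=np.where(r>95)[0];print(y,295+i.min(),295+i.max())
# bar right/left edges at top face z=.1 : coloured pixels bright/red transition; white bands
hsv=cv2.cvtColor(d['image'],cv2.COLOR_RGB2HSV)
m=cv2.inRange(hsv,(0,0,200),(180,40,255));m[:, :440]=0;m[:,495:]=0;m[165:]=0
k,l,s,c=cv2.connectedComponentsWithStats(m)
B=[]
for i in range(1,k):
    if s[i,4]>60: p=onz(d,*c[i],.1);B.append(p);print(s[i],p.round(4))
B=np.array(B);v=B[0]-B[-1];print('bar yaw',np.degrees(np.arctan2(v[1],v[0])),np.linalg.norm(v))
post=onz(d,457,169,.102);print('post mid',post, np.linalg.norm(B-post,axis=1))
for y,a,b in((5,306.5,331),(60,306,330)): print(onz(d,(a+b)/2,y,.044).round(4))
p0=[onz(d,x,y,.012) for x,y in((268,158),(410,158))];print(np.round(p0,4))
E
```

```text
tip [ 0.4665 -0.0826  0.042 ]
4 295 344
20 297 344
40 303 332
60 303 332
[466  20  20  18 326] [ 0.5758 -0.0343  0.1   ]
[461  55  20  17 299] [ 0.5723 -0.0539  0.1   ]
[459  88  17  16 150] [ 0.5707 -0.0723  0.1   ]
[449 148  18  13 206] [ 0.5619 -0.1124  0.1   ]
bar yaw 79.92541407330592 0.07934714378486539
post mid [ 0.56053984 -0.1227073   0.102     ] [0.08976514 0.06987328 0.05149254 0.01059562]
[0.484  0.0091 0.044 ]
[ 0.4765 -0.0291  0.044 ]
[[ 0.4115 -0.1057  0.012 ]
 [ 0.5518 -0.1315  0.012 ]]
```

```bash
python3 -c "
from mv import *
go([.4595,-.122,.05],259.8)"
```

```text
shift cm [10.06, -0.0, -1.77] rot [-0.004, -0.0, 0.001] t 1.3667 F [ 0.3 -1.5 -0.4] p [ 0.4564 -0.1395  0.1506] w 0.0001
```

Call:
{"api": "carry_out", "payload": {"motion": [[[4,0,-1.7,0,0,0,0],[8,0,-1.7,0,0,0,0],[10,0,-1.7,0,0,0,0],[10,0,-1.7,0,0,0,0]]]}}

```text
time_s: 1.7
position: [0.457, -0.1238, 0.048]
tool_rot: [[-0.006, 0.983, -0.186], [0.003, -0.186, -0.983], [-1.0, -0.007, -0.002]]
ft_force: [-0.1, 0.2, -0.4]
grip_width: -0.0001
```

```bash
python3 -c "
from mv import *
go([.4649,-.0925,.05],259.8)"
```

```text
shift cm [-0.19, 0.19, -3.22] rot [-0.009, -0.002, 0.007] t 1.7 F [-0.1  0.2 -0.4] p [ 0.457  -0.1238  0.048 ] w -0.0001
```

Call:
{"api": "carry_out", "payload": {"motion": [[[-0.2,0.2,-1.2,-0.009,0,0.005,0],[-0.2,0.2,-2.2,-0.009,0,0.005,0],[-0.2,0.2,-2.5,-0.009,0,0.005,0],[-0.2,0.2,-2.8,-0.009,0,0.005,0],[-0.2,0.2,-3.1,-0.009,0,0.005,0]]]}}

```text
time_s: 2.12
position: [0.4674, -0.0937, 0.0538]
tool_rot: [[0.006, 0.985, -0.175], [-0.002, -0.175, -0.985], [-1.0, 0.006, 0.001]]
ft_force: [-0.4, 0.5, 0.2]
grip_width: -0.0001
```

```bash
python3 -c "
from mv import *
go(np.array([.4649,-.0925,.05])+.02*np.array([.177,.984,0]),259.8)"
```

```text
shift cm [0.38, -0.27, -2.07] rot [0.002, 0.001, -0.006] t 2.1167 F [-0.4  0.5  0.2] p [ 0.4674 -0.0937  0.0538] w -0.0001
```

Call:
{"api": "carry_out", "payload": {"motion": [[[0.2,-0.2,-0.3,0,0,0,0],[0.2,-0.2,-0.6,0,0,0,0],[0.2,-0.2,-0.9,0,0,0,0],[0.2,-0.2,-1.2,0,0,0,0],[0.2,-0.2,-1.5,0,0,0,0]]]}}

```text
time_s: 2.53
position: [0.4679, -0.0781, 0.051]
tool_rot: [[0.005, 0.985, -0.175], [-0.001, -0.175, -0.985], [-1.0, 0.005, 0.0]]
ft_force: [0.7, -0.2, -0.2]
grip_width: 0.0001
```

```bash
python3 - <<'E'
from mv import *
d=grab('wrist','w2.png')
hsv=cv2.cvtColor(d['image'],cv2.COLOR_RGB2HSV)
m=cv2.inRange(hsv,(8,150,100),(19,255,255));k,l,s,c=cv2.connectedComponentsWithStats(m)
for i in range(1,k):
    if s[i,4]>30: print(s[i],c[i].round(1),onz(d,c[i][0],s[i][1],.050).round(4))
go(np.array([.4649,-.0925,.05])+.02*np.array([.177,.984,0]),259.8)
E
```

```text
[301 217  33  26 596] [317.1 229.6] [ 0.4697 -0.0623  0.05  ]
shift cm [0.1, -0.03, -0.49] rot [0.002, -0.0, -0.005] t 2.5833 F [ 0.4 -0.5  0.2] p [ 0.4679 -0.0777  0.051 ] w -0.0001
```

View pics/w2.png

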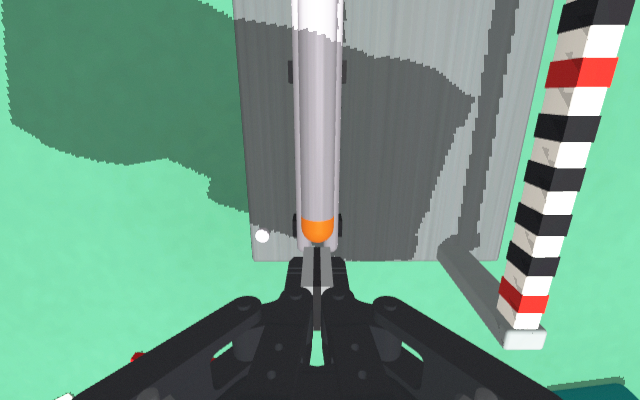

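The image shows the rod tip at (317,243), right at the closed fingertips (317,248), and the rod is aligned with column 317. I'll push on. Once the fingers carry the rod, its orange patch should hold still in the wrist view.

Call:
{"api": "carry_out", "payload": {"motion": [[[0.1,0,-0.4,0,0,-0.005,0],[0.1,0,-0.8,0,0,-0.005,0],[0.1,0,-1.2,0,0,-0.005,0],[0.1,0,-1.6,0,0,-0.005,0],[0.1,0,-2.0,0,0,-0.005,0]]]}}

```text
time_s: 3.0
position: [0.4714, -0.0581, 0.05]
tool_rot: [[-0.0, 0.985, -0.175], [0.0, -0.175, -0.985], [-1.0, -0.0, -0.0]]
ft_force: [0.4, 0.2, -0.1]
grip_width: 0.0002
```

```bash
cat > chk.py <<'E'
from mv import *
import sys
d=grab('wrist')
hsv=cv2.cvtColor(d['image'],cv2.COLOR_RGB2HSV)
m=cv2.inRange(hsv,(8,150,100),(19,255,255));k,l,s,c=cv2.connectedComponentsWithStats(m)
for i in range(1,k):
    if s[i,4]>100: print('orange',s[i],c[i].round(1),onz(d,c[i][0],s[i][1],.050).round(4))
p=env.observe()['position'];D=np.array([.177,.984])
print('along from tip0',((p[:2]-[.4665,-.0826])@D).round(4),'lat',((p[:2]-[.4665,-.0826])@[-.984,.177]).round(4))
go(np.append(np.array([.4665,-.0826])+float(sys.argv[1])*D,.05),259.8)
E
python3 chk.py .05
```

```text
along from tip0 0.0254 lat -0.0004
shift cm [0.0, -0.03, -2.46] rot [0.002, -0.0, 0.0] t 3.05 F [-0.4  0.5 -1.1] p [ 0.4714 -0.0576  0.05  ] w 0.0002
```

```bash
python3 - <<'E'
from mv import *
d=grab('wrist','w3.png');im=d['image']
print(im[210:262:3,317].tolist())
E
```

```text
[[196, 190, 197], [198, 191, 200], [197, 192, 198], [197, 191, 199], [196, 189, 197], [198, 190, 198], [197, 190, 199], [198, 191, 197], [194, 191, 196], [195, 188, 196], [195, 188, 196], [196, 189, 196], [170, 165, 172], [40, 39, 43], [37, 37, 39], [38, 36, 39], [35, 35, 38], [36, 35, 39]]
```

View pics/w3.png

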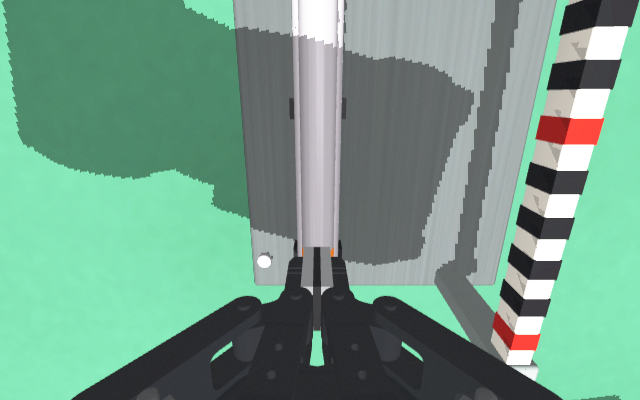

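```bash
python3 - <<'E'
from mv import *
d=grab('wrist');s=env.observe();R=s['tool_rot'];p=s['position']
for x in(-.01,0,.011,.02):
  for z in(-.011,-.005,0,.011): print(x,z,proj(d,p+R@[x,0,z]).round(1))
print(s['ft_force'],p, onz(d,317,247,.052),onz(d,317,247,.039))
w=grab('side','s4.png');q=proj(w,[.4665,-.0826,.042]);print(q)
i=w['image'][int(q[1])-40:int(q[1])+35,int(q[0])-50:int(q[0])+50];cv2.imwrite('pics/s4c.png',cv2.resize(i[:,:,::-1],None,fx=7,fy=7,interpolation=cv2.INTER_CUBIC))
E
```

```text
-0.01 -0.011 [318.9 232.9]
-0.01 -0.005 [318.9 242.5]
-0.01 0 [318.9 250.3]
-0.01 0.011 [318.8 267. ]
0 -0.011 [318.8 225.7]
0 -0.005 [318.8 234.8]
0 0 [318.8 242.3]
0 0.011 [318.7 258.4]
0.011 -0.011 [318.7 218.5]
0.011 -0.005 [318.7 227.3]
0.011 0 [318.7 234.4]
0.011 0.011 [318.6 249.8]
0.02 -0.011 [318.6 213.2]
0.02 -0.005 [318.6 221.6]
0.02 0 [318.6 228.5]
0.02 0.011 [318.6 243.4]
[ 0.56712467  0.04876531 -0.18315186] [ 0.47132028 -0.05831677  0.05003108] [ 0.46989382 -0.06021609  0.052     ] [ 0.4687013  -0.06700433  0.039     ]
[371.3970593  204.32845089]
```

View pics/s4c.png

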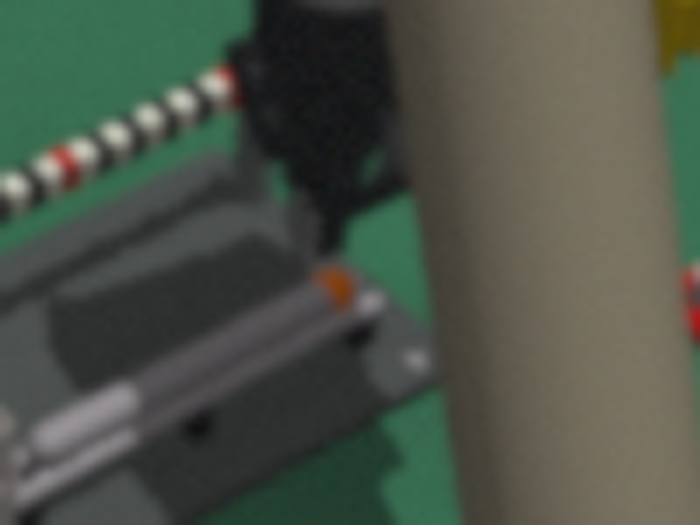

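The fingers have passed over the rod, not behind it: its orange shows at the sides of the fingertip, (300,252) and (333,252), and the side view shows it unmoved. The closed fingertips are therefore higher than I assumed. I'll feel down onto the rod's top, which is known to be at z = 52 mm, to calibrate their height.

Call:
{"api": "carry_out", "payload": {"motion": [[[0.1,0,0,0,0,0,0],[0.2,0,0,0,0,0,0],[0.3,0,0,0,0,0,0],[0.4,0,0,0,0,0,0]]]}}

```text
time_s: 3.53
position: [0.4712, -0.0587, 0.0459]
tool_rot: [[-0.0, 0.985, -0.175], [0.0, -0.175, -0.985], [-1.0, -0.0, -0.0]]
ft_force: [0.8, 0.0, -0.1]
grip_width: 0.0002
```

Call:
{"api": "carry_out", "payload": {"motion": [[[0.15,0,0,0,0,0,0],[0.3,0,0,0,0,0,0],[0.4,0,0,0,0,0,0],[0.5,0,0,0,0,0,0]]]}}

```text
time_s: 3.87
position: [0.4713, -0.0586, 0.0409]
tool_rot: [[-0.0, 0.985, -0.175], [0.0, -0.175, -0.985], [-1.0, -0.0, 0.0]]
ft_force: [1.0, 0.1, 0.2]
grip_width: 0.0002
```

```bash
python3 - <<'E'
from mv import *
d=grab('wrist','w5.png');S=grab('scene','sc5.png');T=grab('side','sd5.png')
s=env.observe();p=s['position'];R=s['tool_rot'];print(p,s['ft_force'].round(1))
o=[]
for im,X,s0 in((d,None,None),(S,p,12),(T,p,12)):
    if X is None: o.append(cv2.resize(im['image'][180:330,240:400,::-1],(320,300),interpolation=cv2.INTER_CUBIC));continue
    q=proj(im,X);print(q);x,y=(q-[20,30]).astype(int);c=im['image'][y:y+50,x:x+40,::-1].copy()
    c=cv2.resize(c,(240,300),interpolation=cv2.INTER_CUBIC)
    for e in(.011,0,-.05):
        u=(proj(im,X+R@[e,0,0])-[x,y])*6;cv2.circle(c,tuple(int(t) for t in u),3,(255,0,255),-1)
    o.append(c)
cv2.imwrite('pics/c5.png',np.hstack(o))
E
```

```text
[ 0.47126118 -0.05859477  0.04093948] [-0.7 -0.  -0. ]
[283.52965118 199.17109699]
[365.66872666 207.51209836]
```

View pics/c5.png

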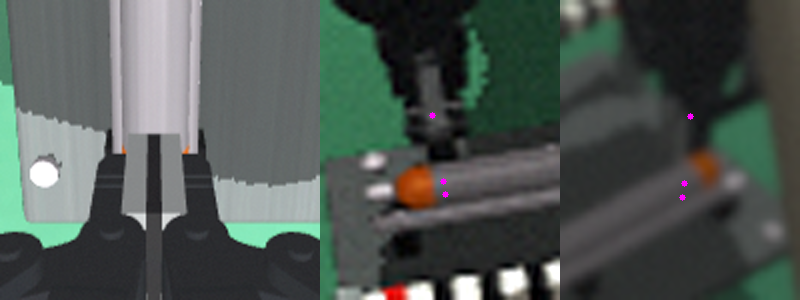

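Still no contact. In both outside views the fingertip ends about 20 mm behind the TCP, so the tip is really at z≈0.06. Carrying on feeling down gently.

Call:
{"api": "carry_out", "payload": {"motion": [[[0.15,0,0,0,0,0,0],[0.3,0,0,0,0,0,0],[0.4,0,0,0,0,0,0],[0.5,0,0,0,0,0,0]]]}}

```text
time_s: 4.35
position: [0.4713, -0.0586, 0.0359]
tool_rot: [[-0.0, 0.985, -0.175], [0.0, -0.175, -0.985], [-1.0, -0.0, -0.0]]
ft_force: [0.2, -0.6, 0.3]
grip_width: 0.0002
```

Call:
{"api": "carry_out", "payload": {"motion": [[[0.1,0,0,0,0,0,0],[0.2,0,0,0,0,0,0],[0.3,0,0,0,0,0,0],[0.4,0,0,0,0,0,0],[0.4,0,0,0,0,0,0]]]}}

```text
time_s: 4.77
position: [0.4712, -0.0586, 0.0318]
tool_rot: [[-0.0, 0.985, -0.175], [0.0, -0.175, -0.985], [-1.0, -0.0, -0.0]]
ft_force: [-0.0, -0.2, 0.5]
grip_width: 0.0002
```

Call:
{"api": "carry_out", "payload": {"motion": [[[0.1,0,0,0,0,0,0],[0.2,0,0,0,0,0,0],[0.3,0,0,0,0,0,0],[0.4,0,0,0,0,0,0],[0.4,0,0,0,0,0,0]]]}}

```text
time_s: 5.18
position: [0.4712, -0.0586, 0.0278]
tool_rot: [[-0.0, 0.985, -0.175], [0.0, -0.175, -0.985], [-1.0, -0.0, -0.0]]
ft_force: [-0.7, 0.0, 0.3]
grip_width: -0.0003
```

```bash
python3 - <<'E'
from mv import *
s=env.observe();print(s['position'],s['ft_force'],s['time_s'],s['q'])
d=grab('wrist','w6.png');im=d['image']
print(im[200:280:4,317].max(1).tolist()); print(im[200:280:4,308].max(1).tolist())
E
```

```text
[ 0.47119094 -0.05857322  0.02783426] [-0.72841216  0.03270792  0.29017599] 5.1833 [-2.14131151e+01  2.73162235e+01  1.00558401e+02 -7.67778349e-04
  5.21448973e+01 -1.13285821e+01]
[205, 203, 204, 204, 202, 203, 203, 203, 201, 201, 202, 202, 44, 41, 41, 42, 42, 41, 37, 44]
[190, 186, 187, 187, 187, 186, 186, 185, 186, 185, 185, 186, 142, 140, 141, 139, 140, 140, 140, 140]
```

View pics/w6.png

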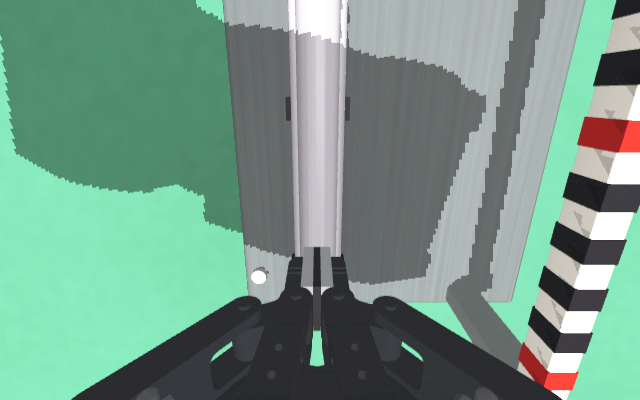

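Contact is still not reached, and the geometry from the image (fingertip row 247) puts the closed tips about 28–30 mm behind the reported TCP. Contact is therefore expected at TCP z≈0.023.

Call:
{"api": "carry_out", "payload": {"motion": [[[0.1,0,0,0,0,0,0],[0.2,0,0,0,0,0,0],[0.3,0,0,0,0,0,0],[0.4,0,0,0,0,0,0],[0.4,0,0,0,0,0,0]]]}}

```text
time_s: 5.65
position: [0.4718, -0.0588, 0.0262]
tool_rot: [[0.002, 0.985, -0.175], [-0.001, -0.175, -0.985], [-1.0, 0.002, 0.001]]
ft_force: [-7.5, 2.3, 28.5]
grip_width: 0.0002
```

Contact: the tip is at z 0.052 when TCP z ≈ 0.0265, so the closed fingertips stand about 25.5 mm behind the reported TCP. Stiffness is about 12 N/mm. Next I lift, back off behind the rod end, and lower to tip z≈0.038.

Call:
{"api": "carry_out", "payload": {"motion": [[[-0.8,0,0,0,0,0,0],[-0.8,0,2.5,0,0,0,0],[-0.8,0,4.5,0,0,0,0],[0.5,0,4.5,0,0,0,0],[1.1,0,4.5,0,0,0,0]]]}}

```text
time_s: 6.07
position: [0.4632, -0.1037, 0.0124]
tool_rot: [[-0.0, 0.984, -0.177], [0.0, -0.177, -0.984], [-1.0, -0.0, -0.0]]
ft_force: [-0.5, -0.1, 0.3]
grip_width: 0.0001
```

```bash
sed -i 's/,.05),259.8/,.0125),259.8/' chk.py; python3 chk.py 0
```

```text
orange [ 297  197   42   34 1062] [317.5 213.3] [ 0.4697 -0.0628  0.05  ]
along from tip0 -0.0206 lat 0.0003
shift cm [-0.1, 0.03, -2.06] rot [0.001, -0.001, 0.002] t 6.1167 F [-1.   1.2 -0.2] p [ 0.4626 -0.1028  0.0115] w 0.0001
```

Call:
{"api": "carry_out", "payload": {"motion": [[[-0.1,0,-0.4,0,0,0,0],[-0.1,0,-0.8,0,0,0,0],[-0.1,0,-1.2,0,0,0,0],[-0.1,0,-1.6,0,0,0,0],[-0.1,0,-2.0,0,0,0,0]]]}}

```text
time_s: 6.53
position: [0.4671, -0.0826, 0.0143]
tool_rot: [[0.0, 0.985, -0.174], [-0.0, -0.174, -0.985], [-1.0, 0.001, 0.0]]
ft_force: [-0.4, -1.7, 0.3]
grip_width: 0.0001
```

```bash
python3 chk.py 0.04
```

```text
orange [297 216  41  33 946] [317.  232.5] [ 0.4716 -0.0514  0.05  ]
along from tip0 0.0006 lat -0.0005
shift cm [0.18, -0.04, -3.94] rot [0.003, -0.0, -0.0] t 6.5833 F [-0.2 -0.1 -0.1] p [ 0.4671 -0.0821  0.0143] w 0.0001
```

Call:
{"api": "carry_out", "payload": {"motion": [[[0.1,0,-0.4,0,0,0,0],[0.1,0,-0.8,0,0,0,0],[0.1,0,-1.2,0,0,0,0],[0.1,0,-1.6,0,0,0,0],[0.1,0,-2.0,0,0,0,0]]]}}

```text
time_s: 7.0
position: [0.4707, -0.0633, 0.0131]
tool_rot: [[0.001, 0.985, -0.175], [-0.0, -0.175, -0.985], [-1.0, 0.001, 0.0]]
ft_force: [0.3, -3.6, 2.0]
grip_width: 0.0004
```

Call:
{"api": "carry_out", "payload": {"motion": [[[0,0,-0.4,0,0,0,0],[0,0,-0.8,0,0,0,0],[0,0,-1.2,0,0,0,0],[0,0,-1.6,0,0,0,0],[0,0,-2.0,0,0,0,0]]]}}

```text
time_s: 7.42
position: [0.474, -0.0434, 0.013]
tool_rot: [[0.0, 0.985, -0.175], [0.0, -0.175, -0.985], [-1.0, 0.0, -0.0]]
ft_force: [0.3, -2.8, 1.5]
grip_width: -0.0
```

```bash
python3 chk.py 0.06
```

```text
orange [297 218  41  33 960] [317.  233.8] [ 0.4784 -0.0127  0.05  ]
along from tip0 0.0405 lat -0.0002
shift cm [0.04, -0.02, -1.95] rot [0.002, -0.0, 0.0] t 7.4667 F [-0.2  0.1 -0.3] p [ 0.4739 -0.0428  0.0129] w -0.0001
```

Call:
{"api": "carry_out", "payload": {"motion": [[[0,0,-0.4,0,0,0,0],[0,0,-0.8,0,0,0,0],[0,0,-1.2,0,0,0,0],[0,0,-1.6,0,0,0,0],[0,0,-2.0,0,0,0,0]]]}}

```text
time_s: 7.88
position: [0.4773, -0.0237, 0.0129]
tool_rot: [[-0.0, 0.985, -0.175], [0.0, -0.175, -0.985], [-1.0, -0.0, -0.0]]
ft_force: [-0.8, -1.2, 0.9]
grip_width: -0.0004
```

Call:
{"api": "carry_out", "payload": {"motion": [[[0,0,-0.1,0,0,0,0],[0,0,-0.2,0,0,0,0],[0,0,-0.3,0,0,0,0],[0,0,-0.4,0,0,0,0],[0,0,-0.5,0,0,0,0]]]}}

```text
time_s: 8.3
position: [0.4782, -0.0192, 0.013]
tool_rot: [[-0.0, 0.985, -0.175], [0.0, -0.175, -0.985], [-1.0, -0.0, -0.0]]
ft_force: [-1.0, -1.6, 0.5]
grip_width: -0.0002
```

Call:
{"api": "carry_out", "payload": {"motion": [[[0,0,-0.1,0,0,0,0],[0,0,-0.2,0,0,0,0],[0,0,-0.3,0,0,0,0],[0,0,-0.4,0,0,0,0],[0,0,-0.5,0,0,0,0]]]}}

```text
time_s: 8.72
position: [0.4792, -0.0142, 0.013]
tool_rot: [[-0.0, 0.985, -0.175], [-0.0, -0.175, -0.985], [-1.0, -0.0, 0.0]]
ft_force: [-0.8, -1.9, 0.1]
grip_width: -0.0
```

Call:
{"api": "carry_out", "payload": {"motion": [[[0,0,-0.1,0,0,0,0],[0,0,-0.2,0,0,0,0],[0,0,-0.3,0,0,0,0],[0,0,-0.4,0,0,0,0],[0,0,-0.5,0,0,0,0]]]}}

```text
time_s: 9.13
position: [0.4801, -0.0093, 0.013]
tool_rot: [[0.0, 0.985, -0.175], [0.0, -0.175, -0.985], [-1.0, 0.0, -0.0]]
ft_force: [-0.8, -1.7, 0.3]
grip_width: -0.0
```

Call:
{"api": "carry_out", "payload": {"motion": [[[0,0,-0.1,0,0,0,0],[0,0,-0.2,0,0,0,0],[0,0,-0.3,0,0,0,0]]]}}

```text
time_s: 9.38
position: [0.4806, -0.0063, 0.013]
tool_rot: [[-0.0, 0.985, -0.175], [-0.0, -0.175, -0.985], [-1.0, -0.0, 0.0]]
ft_force: [-0.9, -1.4, -0.5]
grip_width: 0.0003
```

Call:
{"api": "carry_out", "payload": {"motion": [[[0,0,-0.1,0,0,0,0],[0,0,-0.2,0,0,0,0],[0,0,-0.3,0,0,0,0],[0,0,-0.4,0,0,0,0]]]}}

```text
time_s: 9.72
position: [0.4813, -0.0024, 0.013]
tool_rot: [[0.0, 0.985, -0.175], [-0.0, -0.175, -0.985], [-1.0, 0.0, 0.0]]
ft_force: [-0.0, -1.4, 1.1]
grip_width: 0.0002
```

Call:
{"api": "carry_out", "payload": {"motion": [[[0,0,-0.1,0,0,0,0],[0,0,-0.2,0,0,0,0],[0,0,-0.3,0,0,0,0],[0,0,-0.4,0,0,0,0]]]}}

```text
time_s: 10.05
position: [0.482, 0.0015, 0.013]
tool_rot: [[-0.0, 0.985, -0.175], [-0.0, -0.175, -0.985], [-1.0, -0.0, 0.0]]
ft_force: [-0.9, -1.2, 0.4]
grip_width: -0.0001
```

Call:
{"api": "carry_out", "payload": {"motion": [[[0,0,-0.1,0,0,0,0],[0,0,-0.2,0,0,0,0],[0,0,-0.3,0,0,0,0],[0,0,-0.4,0,0,0,0]]]}}

```text
time_s: 10.38
position: [0.4827, 0.0055, 0.013]
tool_rot: [[-0.0, 0.985, -0.175], [-0.0, -0.175, -0.985], [-1.0, -0.0, 0.0]]
ft_force: [-0.7, -1.6, 1.2]
grip_width: -0.0
```

Call:
{"api": "carry_out", "payload": {"motion": [[[0,0,-0.1,0,0,0,0],[0,0,-0.2,0,0,0,0],[0,0,-0.3,0,0,0,0],[0,0,-0.4,0,0,0,0]]]}}

```text
time_s: 10.72
position: [0.4834, 0.0094, 0.013]
tool_rot: [[-0.0, 0.985, -0.175], [-0.0, -0.175, -0.985], [-1.0, -0.0, 0.0]]
ft_force: [-0.8, -1.9, -0.3]
grip_width: 0.0001
```

Call:
{"api": "carry_out", "payload": {"motion": [[[0,0,-0.1,0,0,0,0],[0,0,-0.2,0,0,0,0],[0,0,-0.3,0,0,0,0],[0,0,-0.4,0,0,0,0]]]}}

```text
time_s: 11.05
position: [0.4841, 0.0133, 0.013]
tool_rot: [[0.0, 0.985, -0.175], [-0.0, -0.175, -0.985], [-1.0, 0.0, 0.0]]
ft_force: [-0.8, -1.5, 0.9]
grip_width: 0.0
```

Call:
{"api": "carry_out", "payload": {"motion": [[[0,0,-0.1,0,0,0,0],[0,0,-0.2,0,0,0,0],[0,0,-0.3,0,0,0,0],[0,0,-0.4,0,0,0,0]]]}}

```text
time_s: 11.38
position: [0.4848, 0.0173, 0.013]
tool_rot: [[0.0, 0.985, -0.175], [-0.0, -0.175, -0.985], [-1.0, 0.0, 0.0]]
ft_force: [-1.1, -1.9, 1.1]
grip_width: 0.0006
```

Call:
{"api": "carry_out", "payload": {"motion": [[[0,0,-0.1,0,0,0,0],[0,0,-0.2,0,0,0,0],[0,0,-0.3,0,0,0,0],[0,0,-0.4,0,0,0,0]]]}}

```text
time_s: 11.72
position: [0.4855, 0.0212, 0.013]
tool_rot: [[0.0, 0.985, -0.175], [-0.0, -0.175, -0.985], [-1.0, 0.0, 0.0]]
ft_force: [-0.5, -2.1, 1.9]
grip_width: -0.0
```

Call:
{"api": "carry_out", "payload": {"motion": [[[0,0,-0.1,0,0,0,0],[0,0,-0.2,0,0,0,0],[0,0,-0.3,0,0,0,0],[0,0,-0.4,0,0,0,0]]]}}

```text
time_s: 12.05
position: [0.4862, 0.0252, 0.013]
tool_rot: [[0.0, 0.985, -0.175], [-0.0, -0.175, -0.985], [-1.0, 0.0, 0.0]]
ft_force: [-1.2, -2.1, 1.2]
grip_width: 0.0002
```

Call:
{"api": "carry_out", "payload": {"motion": [[[0,0,-0.1,0,0,0,0],[0,0,-0.2,0,0,0,0],[0,0,-0.3,0,0,0,0],[0,0,-0.4,0,0,0,0]]]}}

```text
time_s: 12.38
position: [0.4869, 0.0291, 0.013]
tool_rot: [[0.0, 0.985, -0.175], [-0.0, -0.175, -0.985], [-1.0, 0.0, 0.0]]
ft_force: [-1.3, -1.7, -0.3]
grip_width: -0.0002
```

Call:
{"api": "carry_out", "payload": {"motion": [[[0,0,-0.1,0,0,0,0],[0,0,-0.2,0,0,0,0],[0,0,-0.3,0,0,0,0],[0,0,-0.4,0,0,0,0]]]}}

```text
time_s: 12.72
position: [0.4876, 0.0326, 0.013]
tool_rot: [[-0.0, 0.985, -0.175], [-0.001, -0.175, -0.985], [-1.0, 0.0, 0.001]]
ft_force: [-2.0, -8.6, 2.7]
grip_width: 0.0003
```

Force rises to about 9 N and the motion lags. I'll press just a little more to confirm.

Call:
{"api": "carry_out", "payload": {"motion": [[[0,0,-0.05,0,0,0,0],[0,0,-0.05,0,0,0,0]]]}}

```text
time_s: 12.88
position: [0.4876, 0.0326, 0.0131]
tool_rot: [[-0.0, 0.985, -0.175], [-0.002, -0.175, -0.985], [-1.0, -0.0, 0.002]]
ft_force: [-1.6, -7.3, 1.8]
grip_width: 0.0
```

```bash
sed -i 's/+\[0-9\]//' chk.py; python3 chk.py 0.1
```

```text
orange [297 218  42  33 966] [317.5 234.3] [0.4922 0.0634 0.05  ]
along from tip0 0.1171 lat -0.0003
shift cm [0.06, -0.04, 1.72] rot [0.002, 0.002, 0.0] t 12.9333 F [-2.1 -7.7  1.9] p [0.4876 0.0326 0.0131] w -0.0002
```

Call:
{"api": "carry_out", "payload": {"motion": [[[0,0,-0.05,0,0,0,0],[0,0,-0.1,0,0,0,0],[0,0,-0.1,0,0,0,0]]]}}

```text
time_s: 13.18
position: [0.4876, 0.0329, 0.0131]
tool_rot: [[-0.001, 0.985, -0.174], [-0.003, -0.174, -0.985], [-1.0, -0.0, 0.003]]
ft_force: [-3.4, -13.2, 1.7]
grip_width: 0.0006
```

The rod is home: 13.5 N and stationary, after about 128 mm of travel (roughly 93 mm depth, inside the given range). Backing off and rising to measure the tip.

Call:
{"api": "carry_out", "payload": {"motion": [[[0,0,0.5,0,0,0,0],[0,0,3,0,0,0,0],[-4,0,5,0,0,0,3],[-8,0,5,0,0,0,5],[-12,0,5,0,0,0,5]]]}}

```text
time_s: 13.6
position: [0.4785, -0.0154, 0.1343]
tool_rot: [[-0.002, 0.984, -0.177], [0.001, -0.177, -0.984], [-1.0, -0.002, -0.001]]
ft_force: [0.8, -0.8, -0.0]
grip_width: 0.0355
```

Call:
{"api": "carry_out", "payload": {"motion": [[[0,0,0,0,0,0,5],[0,0,0,0,0,0,5],[0,0,0,0,0,0,5]]]}}

```text
time_s: 13.85
position: [0.4787, -0.0145, 0.1325]
tool_rot: [[-0.001, 0.985, -0.175], [0.001, -0.175, -0.985], [-1.0, -0.001, -0.001]]
ft_force: [0.3, 0.3, 0.0]
grip_width: 0.0497
```

```bash
python3 - <<'E'
from mv import *
import pickle
d=grab('wrist','w7.png');S=grab('scene','sc7.png');T=grab('side','sd7.png');pickle.dump((d,S,T),open('w7.pkl','wb'))
D=np.array([.177,.984]);t0=np.array([.4665,-.0826])
for nm,i in(('w',d),('sc',S),('sd',T)):
    hsv=cv2.cvtColor(i['image'],cv2.COLOR_RGB2HSV)
    m=cv2.inRange(hsv,(5,150,100),(19,255,255));k,l,s,c=cv2.connectedComponentsWithStats(m)
    e=proj(i,np.append(t0+.128*D,.042));print(nm,'expect tip',e)
    for j in range(1,k):
        if s[j,4]>10 and np.linalg.norm(c[j]-e)<40: print(s[j],c[j].round(1))
v=onz(d,*proj(d,np.append(t0+.128*D,.042)),.042)
# tip = bottom row of orange in wrist
go([.4,-.3,.2],180)
E
```

```text
w expect tip [318.45465129 127.00231743]
[306 105  25  22 158] [318.5 116.3]
sc expect tip [319.65318582 192.99356114]
[320 189   7   7  40] [323.  192.4]
sd expect tip [341.16132347 220.61583096]
[336 218   5   6  19] [338.5 220.1]
shift cm [-6.84, -2.75, 29.48] rot [1.395, 0.002, 0.003] t 14.0 F [-0.5 -0.1 -0.5] p [ 0.4784 -0.0145  0.1317] w 0.0503
```

View pics/w7.png

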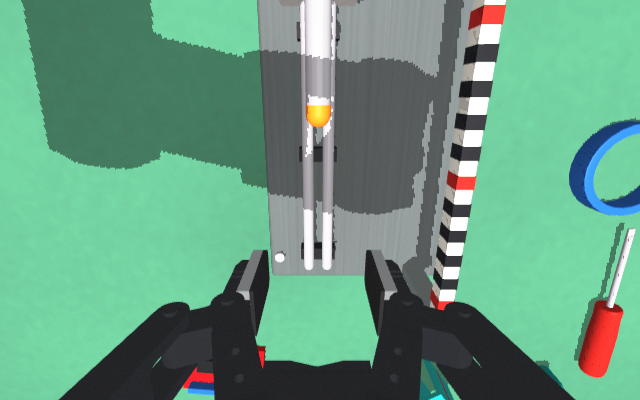

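The wrist view shows the tip at (318,127). My contact-based estimate predicts (318.5,127), and the scene and side views agree within 1 px. Rod tip = (0.4892, 0.0434), so the saddle goes to (0.5876, 0.0257) on the bar. Now over to the saddle.

```bash
python3 -c "
from mv import *
go([.502,-.367,.12],180)"
```

```text
shift cm [1.13, 8.49, 34.3] rot [1.395, 0.002, 0.003] t 14.0 F [-0.5 -0.1 -0.5] p [ 0.4784 -0.0145  0.1317] w 0.0503
```

Call:
{"api": "carry_out", "payload": {"motion": [[[0,4,17,0.6,0,0,5],[0,4,17,0.6,0,0,5],[0,4,17,0.6,0,0,5],[0,4,17,0.6,0,0,5],[0,4,17,0.6,0,0,5]]]}}

```text
time_s: 14.42
position: [0.4887, -0.1945, 0.1317]
tool_rot: [[-0.001, 0.707, -0.708], [-0.001, -0.708, -0.707], [-1.0, -0.0, 0.001]]
ft_force: [-0.2, -0.0, -0.3]
grip_width: 0.0497
```

```bash
python3 -c "
from mv import *
go([.502,-.367,.12],180)"
```

```text
shift cm [1.18, 13.15, 11.25] rot [0.785, 0.001, -0.0] t 14.4167 F [-0.2 -0.  -0.3] p [ 0.4887 -0.1945  0.1317] w 0.0497
```

Call:
{"api": "carry_out", "payload": {"motion": [[[1,13,11,0.785,0,0,5],[1,13,11,0.785,0,0,5],[1,13,11,0.785,0,0,5],[1,13,11,0.785,0,0,5],[1,13,11,0.785,0,0,5]]]}}

```text
time_s: 14.83
position: [0.5037, -0.3647, 0.1204]
tool_rot: [[-0.001, 0.158, -0.987], [-0.0, -0.987, -0.158], [-1.0, -0.0, 0.001]]
ft_force: [-0.3, 0.6, -0.7]
grip_width: 0.0498
```

```bash
python3 -c "
from mv import *
go([.502,-.367,.12],180)"
```

```text
shift cm [0.04, 0.2, 0.2] rot [0.159, 0.001, 0.0] t 14.8333 F [-0.3  0.6 -0.7] p [ 0.5037 -0.3647  0.1204] w 0.0498
```

Call:
{"api": "carry_out", "payload": {"motion": [[[0,0.2,0.2,0.159,0,0,5],[0,0.2,0.2,0.159,0,0,5],[0,0.2,0.2,0.159,0,0,5],[0,0.2,0.2,0.159,0,0,5]]]}}

```text
time_s: 15.17
position: [0.5027, -0.3607, 0.1219]
tool_rot: [[-0.001, 0.012, -1.0], [0.001, -1.0, -0.012], [-1.0, -0.002, 0.001]]
ft_force: [-0.6, -0.4, 0.6]
grip_width: 0.0501
```

```bash
python3 - <<'E'
from mv import *
d=grab('wrist','w8.png')
hsv=cv2.cvtColor(d['image'],cv2.COLOR_RGB2HSV)
m=cv2.inRange(hsv,(20,120,80),(34,255,255));m=cv2.morphologyEx(m,cv2.MORPH_CLOSE,np.ones((9,9)))
cs,_=cv2.findContours(m,cv2.RETR_EXTERNAL,cv2.CHAIN_APPROX_NONE);c=max(cs,key=cv2.contourArea)
print(cv2.boundingRect(c),cv2.contourArea(c))
b=cv2.boxPoints(cv2.minAreaRect(c))
P=np.array([onz(d,*q,.056) for q in b]);print(b.round(1).tolist(),P.round(4).tolist(),P.mean(0).round(4),[np.linalg.norm(P[i]-P[i-1]).round(4) for i in range(4)])
e=P[1]-P[0];f=P[2]-P[1];g=e if np.linalg.norm(e)>np.linalg.norm(f) else f;print(np.degrees(np.arctan2(g[1],g[0])))
go(P.mean(0)*[1,1,0]+[0,0,.12],180)
E
```

```text
(310, 154, 45, 91) 2753.5
[[307.29998779296875, 240.5], [318.5, 153.5], [355.79998779296875, 158.39999389648438], [344.5, 245.3000030517578]] [[0.4682, -0.352, 0.056], [0.542, -0.3605, 0.056], [0.5386, -0.3891, 0.056], [0.464, -0.3836, 0.056]] [ 0.5032 -0.3713  0.056 ] [np.float64(0.0319), np.float64(0.0743), np.float64(0.0289), np.float64(0.0748)]
-6.523605048155819
shift cm [0.23, 1.06, -0.03] rot [0.013, 0.001, 0.001] t 15.2167 F [ 0.3  0.2 -0.6] p [ 0.5027 -0.3607  0.1223] w 0.0502
```

View pics/w8.png

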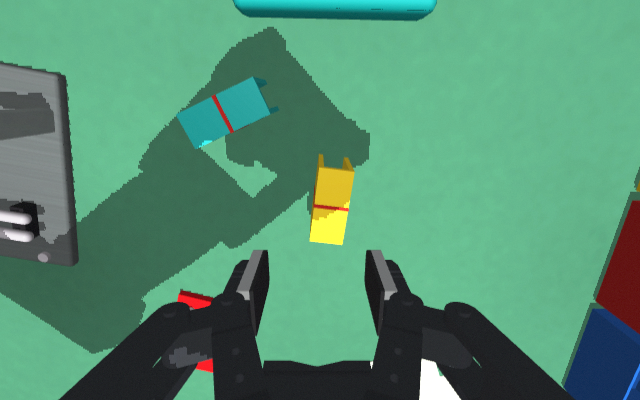

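The wrist view shows the yellow top plate with corners (319,167), (355,170), (344,245), (310,241) and its red line from (313,206) to (349,209). The legs show beyond the plate and spoil the box fit, so I'll use these corners instead.

```bash
python3 - <<'E'
from mv import *
import cv2
d=grab('wrist')
P=np.array([onz(d,*q,.056) for q in((319,167),(355,170),(344,245),(310,241))]);print(P.round(4).tolist(),P.mean(0).round(4))
u=(P[0]+P[1]-P[2]-P[3]);print('len',np.linalg.norm(u)/2,'ang',np.degrees(np.arctan2(u[1],u[0])),'w',np.linalg.norm(P[0]-P[1]),np.linalg.norm(P[2]-P[3]))
hsv=cv2.cvtColor(d['image'],cv2.COLOR_RGB2HSV)
m=cv2.inRange(hsv,(0,150,80),(9,255,255))|cv2.inRange(hsv,(172,150,80),(180,255,255));m[:195]=0;m[225:]=0;m[:,:300]=0;m[:,360:]=0
y,x=np.nonzero(m);L=cv2.fitLine(np.stack([x,y],1).astype(np.float32),cv2.DIST_L2,0,.01,.01).ravel();print('red',x.min(),x.max(),y.mean(),x.mean())
a,b=[onz(d,X,L[3]+(X-L[2])*L[1]/L[0],.056) for X in(x.min(),x.max())];print(a.round(4),b.round(4),'mid',(a+b)/2,'line ang',np.degrees(np.arctan2(*(a-b)[[1,0]])))
c=P.mean(0);ang=np.degrees(np.arctan2(u[1],u[0]))
go([c[0],c[1],.122],180+ang)
E
```

```text
[[0.5316, -0.361, 0.056], [0.5295, -0.389, 0.056], [0.4643, -0.3832, 0.056], [0.4677, -0.3543, 0.056]] [ 0.4983 -0.3719  0.056 ]
len 0.06484317631058885 ang -5.5586380965114595 w 0.028129331710880685 0.029043797600181685
red 314 348 207.32631578947368 331.10526315789474
[ 0.4998 -0.3574  0.056 ] [ 0.4968 -0.3851  0.056 ] mid [ 0.49827979 -0.371244    0.056     ] line ang 83.8223382269539
shift cm [0.05, 1.11, 0.47] rot [0.11, 0.001, 0.001] t 15.2667 F [ 0.9  1.2 -1.1] p [ 0.5028 -0.3607  0.1225] w 0.0498
```

Call:
{"api": "carry_out", "payload": {"motion": [[[0,1.1,0.5,0.115,0,0,5],[3,1.1,0.5,0.115,0,0,5],[6,1.1,0.5,0.115,0,0,5],[6,1.1,0.5,0.115,0,0,5],[6,1.1,0.5,0.115,0,0,5]]]}}

```text
time_s: 15.68
position: [0.4976, -0.3715, 0.0624]
tool_rot: [[-0.002, -0.103, -0.995], [0.002, -0.995, 0.103], [-1.0, -0.002, 0.002]]
ft_force: [-0.1, -0.5, 1.2]
grip_width: 0.0499
```

```bash
python3 -c "
from mv import *
go([.4983,-.3716,.0],174.2)"
```

```text
shift cm [6.24, 0.02, -0.08] rot [-0.002, 0.002, 0.002] t 15.6833 F [-0.1 -0.5  1.2] p [ 0.4976 -0.3715  0.0624] w 0.0499
```

Call:
{"api": "carry_out", "payload": {"motion": [[[2,0,0,0,0,0,5],[4,0,0,0,0,0,5],[5,0,0,0,0,0,5],[6.2,0,0,0,0,0,5],[6.2,0,0,0,0,0,5]]]}}

```text
time_s: 16.1
position: [0.4978, -0.3718, 0.0006]
tool_rot: [[-0.001, -0.104, -0.995], [0.001, -0.995, 0.104], [-1.0, -0.001, 0.001]]
ft_force: [-0.3, 0.4, 0.7]
grip_width: 0.0499
```

Call:
{"api": "carry_out", "payload": {"motion": [[[0,0,0,0,0,0,4],[0,0,0,0,0,0,3.4],[0,0,0,0,0,0,3],[0,0,0,0,0,0,2.5],[0,0,0,0,0,0,2.5]]], "grip_force": 25}}

```text
time_s: 16.52
position: [0.4985, -0.3727, 0.0024]
tool_rot: [[0.002, -0.104, -0.995], [-0.002, -0.995, 0.104], [-1.0, 0.002, -0.002]]
ft_force: [-0.2, 0.3, 6.2]
grip_width: 0.028
```

Call:
{"api": "carry_out", "payload": {"motion": [[[0,0,0,0,0,0,2],[0,0,0,0,0,0,2]]]}}

```text
time_s: 16.68
position: [0.4985, -0.3727, 0.0024]
tool_rot: [[0.002, -0.104, -0.995], [-0.002, -0.995, 0.104], [-1.0, 0.002, -0.002]]
ft_force: [0.5, 0.3, 8.0]
grip_width: 0.0275
```

Gripped at 28 mm. Lifting 14 cm.

Call:
{"api": "carry_out", "payload": {"motion": [[[-1,0,0,0,0,0,2],[-4,0,0,0,0,0,2],[-8,0,0,0,0,0,2],[-12,0,0,0,0,0,2],[-14,0,0,0,0,0,2]]]}}

```text
time_s: 17.1
position: [0.4988, -0.373, 0.1469]
tool_rot: [[0.005, -0.104, -0.995], [-0.005, -0.995, 0.104], [-1.0, 0.005, -0.005]]
ft_force: [0.9, -0.3, -0.5]
grip_width: 0.0278
```

```bash
python3 - <<'E'
from mv import *
go([.5876,.0257,.145],259.9)
d=grab('wrist','w9.png');s=env.observe();cv2.imwrite('pics/w9c.png',cv2.resize(d['image'][150:330,210:430,::-1],None,fx=2,fy=2))
E
```

```text
shift cm [0.03, -40.57, -4.69] rot [-1.499, -0.001, -0.008] t 17.1 F [ 0.9 -0.3 -0.5] p [ 0.4988 -0.373   0.1469] w 0.0278
```

View pics/w9c.png

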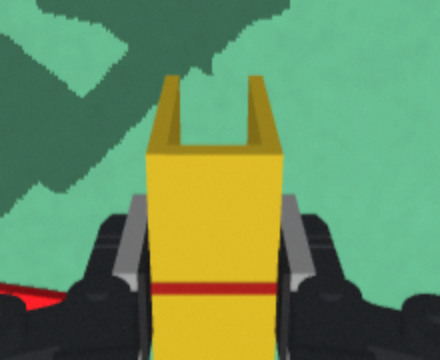

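```bash
python3 - <<'E'
from mv import *
d=grab('wrist');s=env.observe()
hsv=cv2.cvtColor(d['image'],cv2.COLOR_RGB2HSV)
m=cv2.inRange(hsv,(0,150,60),(9,255,255))|cv2.inRange(hsv,(172,150,60),(180,255,255));m[:285]=0;m[305:]=0;m[:,:283]=0;m[:,352:]=0
y,x=np.nonzero(m);print(x.min(),x.max(),y.min(),y.max(),y.mean())
for X in(x.min(),x.mean(),x.max()):
  X0=onz(d,X,y.mean(),s['position'][2]+.0536);print((s['tool_rot'].T@(X0-s['position'])).round(4))
q=onz(d,318,210+0,0) 
for u in(147/2+210,282/2+210): print('edge',(s['tool_rot'].T@(onz(d,u,150+153/2,s['position'][2]+.0536)-s['position'])).round(4))
print(s['position'],s['time_s'])
E
```

```text
285 348 292 297 294.0093457943925
[-0.0537 -0.0151  0.002 ]
[-0.0536 -0.0009  0.0021]
[-0.0535  0.0133  0.0022]
edge [-0.0535 -0.0146 -0.031 ]
edge [-0.0533  0.0135 -0.0309]
[ 0.49911415 -0.37329661  0.14623055] 17.2
```

The saddle is straight in the jaws, with its red line about 1.5 mm to +z of the TCP. Carrying it to the bar.

Call:
{"api": "carry_out", "payload": {"motion": [[[0,-17,-2,-0.62,0,0,2],[0,-17,-2,-0.62,0,0,2],[0,-17,-2,-0.62,0,0,2],[0,-17,-2,-0.62,0,0,2],[0,-17,-2,-0.62,0,0,2]]]}}

```text
time_s: 17.62
position: [0.5356, -0.1988, 0.1405]
tool_rot: [[-0.002, 0.503, -0.864], [0.003, -0.864, -0.503], [-1.0, -0.004, -0.0]]
ft_force: [0.3, 0.3, -0.5]
grip_width: 0.0278
```

```bash
python3 -c "
from mv import *
go([.5879,.0272,.14],259.9)"
```

```text
shift cm [0.11, -16.9, -15.88] rot [-0.868, -0.002, 0.003] t 17.6167 F [ 0.3  0.3 -0.5] p [ 0.5356 -0.1988  0.1405] w 0.0278
```

Call:
{"api": "carry_out", "payload": {"motion": [[[0,-13,-12,-0.62,0,0,2],[0,-13,-12,-0.62,0,0,2],[0,-13,-12,-0.62,0,0,2],[0,-13,-12,-0.62,0,0,2],[0,-13,-12,-0.62,0,0,2]]]}}

```text
time_s: 18.03
position: [0.5755, -0.0274, 0.1403]
tool_rot: [[-0.002, 0.911, -0.412], [0.002, -0.412, -0.911], [-1.0, -0.002, -0.001]]
ft_force: [-1.0, 0.2, -1.2]
grip_width: 0.0278
```

```bash
python3 -c "
from mv import *
go([.5879,.0272,.14],259.9)"
```

```text
shift cm [0.04, -1.12, -5.48] rot [-0.248, -0.001, 0.002] t 18.0333 F [-1.   0.2 -1.2] p [ 0.5755 -0.0274  0.1403] w 0.0278
```

Call:
{"api": "carry_out", "payload": {"motion": [[[0,-1.1,-5.5,-0.248,0,0,2],[0,-1.1,-5.5,-0.248,0,0,2],[0,-1.1,-5.5,-0.248,0,0,2],[0,-1.1,-5.5,-0.248,0,0,2],[0,-1.1,-5.5,-0.248,0,0,2]]]}}

```text
time_s: 18.45
position: [0.5885, 0.0209, 0.1405]
tool_rot: [[-0.001, 0.982, -0.189], [-0.0, -0.189, -0.982], [-1.0, -0.001, 0.0]]
ft_force: [0.6, -1.0, -1.2]
grip_width: 0.0276
```

```bash
python3 - <<'E'
from mv import *
go([.5879,.0272,.14],259.9)
d=grab('wrist','w10.png');s=env.observe();p=s['position'];R=s['tool_rot']
# bar edges ahead: on image rows compute left/right extents of saturated red/white/black? fit bar centre from red bands
hsv=cv2.cvtColor(d['image'],cv2.COLOR_RGB2HSV)
m=cv2.inRange(hsv,(0,150,60),(9,255,255))|cv2.inRange(hsv,(172,150,60),(180,255,255))
k,l,st,c=cv2.connectedComponentsWithStats(m)
for i in range(1,k):
    if st[i,4]>40: print(st[i],c[i].round(1),'tool@z.1',(R.T@(onz(d,*c[i],.1)-p)).round(4))
m=cv2.inRange(hsv,(5,150,100),(19,255,255));k,l,st,c=cv2.connectedComponentsWithStats(m)
for i in range(1,k):
    if st[i,4]>40: print('or',st[i],c[i].round(1))
E
```

```text
shift cm [0.05, -0.18, -0.6] rot [-0.014, 0.0, 0.001] t 18.45 F [ 0.6 -1.  -1.2] p [0.5885 0.0209 0.1405] w 0.0276
[ 613    0   27   54 1357] [625.9  25.4] tool@z.1 [ 0.0405  0.1835 -0.1235]
[304 105  19  14 262] [313.1 111.4] tool@z.1 [ 0.0406 -0.0036 -0.0741]
[285 292  64   6 321] [316.4 294. ] tool@z.1 [ 0.0407 -0.0016  0.0669]
[495 331  24  29 402] [507.2 343.8] tool@z.1 [0.0406 0.1613 0.1171]
[311 352  14   4  56] [317.5 353.5] tool@z.1 [ 0.0407 -0.0007  0.1279]
or [  0  17  27  27 575] [11.2 31.4]
or [191 170  25  19 353] [203.7 179.1]
or [285 291  64   1  64] [316.5 291. ]
or [285 297  63   1  63] [316. 297.]
```

View pics/w10.png

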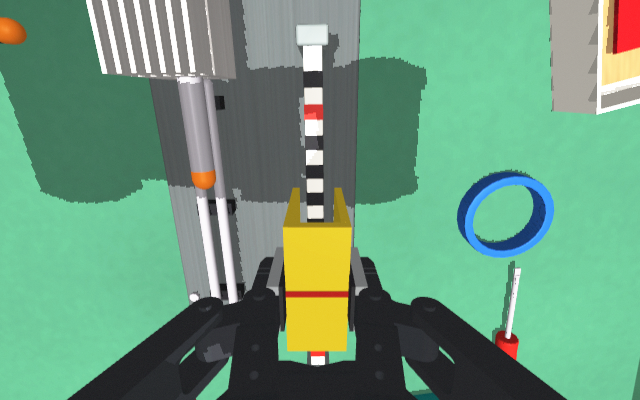

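The wrist view shows the saddle above the bar, its channel visible around it at (315,200). The bar's centre line lies 2.5 mm to tool −y and turned −0.014 rad, matching my planned correction. The rod tip is at (204,189). I'll cross-check the along-bar shift with that tip, then lower.

```bash
python3 - <<'E'
from mv import *
d=grab('wrist');s=env.observe();p=s['position'];R=s['tool_rot']
D=np.array([.1745,.9847,0])
for q in((204,188.5),(205,189.5)):
    X=onz(d,*q,.042);print('tip',X.round(4))
r=onz(d,316.4,294,p[2]+.0536);print('red',r.round(4),'along gap cm (tip-red)',(X-r)@D*100, 'lat', (X-r)@np.array([-D[1],D[0],0]))
go([.5879,.0272,.14],259.9)
E
```

```text
tip [0.4878 0.0435 0.042 ]
tip [0.4884 0.0424 0.042 ]
red [0.5877 0.0228 0.1944] along gap cm (tip-red) 0.19625697031575226 lat 0.10122333520862108
shift cm [0.08, -0.21, -0.64] rot [-0.014, 0.0, 0.001] t 18.55 F [ 0.2 -0.3 -1. ] p [0.5887 0.0205 0.1408] w 0.0277
```

Call:
{"api": "carry_out", "payload": {"motion": [[[0,-0.2,-0.4,-0.014,0,0,2],[2,-0.2,-0.4,-0.014,0,0,2],[4,-0.2,-0.4,-0.014,0,0,2],[6,-0.2,-0.4,-0.014,0,0,2],[7.5,-0.2,-0.4,-0.014,0,0,2]]]}}

```text
time_s: 18.97
position: [0.587, 0.0256, 0.0645]
tool_rot: [[-0.002, 0.985, -0.173], [0.0, -0.173, -0.985], [-1.0, -0.002, 0.0]]
ft_force: [0.1, -0.3, -0.5]
grip_width: 0.0273
```

Call:
{"api": "carry_out", "payload": {"motion": [[[0,0,0,0,0,0,2],[0,0,0,0,0,0,2],[0,0,0,0,0,0,2]]]}}

```text
time_s: 19.22
position: [0.5883, 0.0257, 0.0671]
tool_rot: [[0.002, 0.985, -0.173], [-0.0, -0.173, -0.985], [-1.0, 0.002, -0.0]]
ft_force: [0.3, 0.5, -0.6]
grip_width: 0.0272
```

```bash
cat > fin.py <<'E'
from mv import *
import sys
top=float(sys.argv[1]);tag=sys.argv[2]
s=env.observe();D=np.array([.1745,.9847,0]);L=np.array([-.9847,.1745,0])
for n in('wrist','scene','side'):
    d=grab(n,n+tag+'.png');hsv=cv2.cvtColor(d['image'],cv2.COLOR_RGB2HSV)
    e=proj(d,[.4892,.0434,.042]);r=proj(d,[.5876,.0257,top])
    m=cv2.inRange(hsv,(5,150,90),(19,255,255));k,l,st,c=cv2.connectedComponentsWithStats(m)
    for i in range(1,k):
        if st[i,4]>8 and np.linalg.norm(c[i]-e)<25: print(n,'orange',st[i],'exp tip',e.round(1))
    m=cv2.inRange(hsv,(0,120,60),(9,255,255))|cv2.inRange(hsv,(172,120,60),(180,255,255));k,l,st,c=cv2.connectedComponentsWithStats(m)
    for i in range(1,k):
        if st[i,4]>3 and np.linalg.norm(c[i]-r)<30: X=onz(d,*c[i],top);print(n,'red',st[i],c[i].round(1),'exp',r.round(1),X.round(4),'along from target',((X-[.5876,.0257,top])@D).round(4),'lat',((X-[.5876,.0257,top])@L).round(4))
go([.5879,.0272,.14],259.9)
E
python3 fin.py .113 a
```

```text
wrist orange [150 199  34  27 615] exp tip [170.7 224.7]
wrist red [285 292  64   6 321] [316.4 294. ] exp [317.9 287.3] [0.5863 0.0222 0.113 ] along from target -0.0037 lat 0.0007
scene red [350 204   5   8  29] [352.2 207.1] exp [326.1 206.8] [0.6131 0.0869 0.113 ] along from target 0.0647 lat -0.0144
scene red [312 210   3   8  16] [313.4 213.6] exp [326.1 206.8] [ 0.5953 -0.0115  0.113 ] along from target -0.0353 lat -0.0141
side orange [337 219   4   5  14] exp tip [341.1 220.6]
side red [304 198   3   5   7] [305.4 199.6] exp [322.8 187.4] [0.5878 0.1052 0.113 ] along from target 0.0783 lat 0.0136
shift cm [-7.28, -0.05, -0.13] rot [0.003, -0.0, -0.002] t 19.3667 F [-0.9  0.1 -0.2] p [0.5883 0.0258 0.0672] w 0.0276
```

Call:
{"api": "carry_out", "payload": {"motion": [[[0.4,0,0.1,0,0,0,2],[0.8,0,0.1,0,0,0,2],[1.1,0,0.1,0,0,0,2],[1.3,0,0.1,0,0,0,2],[1.4,0,0.1,0,0,0,2]]]}}

```text
time_s: 19.78
position: [0.5874, 0.025, 0.0515]
tool_rot: [[-0.001, 0.985, -0.172], [0.0, -0.172, -0.985], [-1.0, -0.001, 0.0]]
ft_force: [0.7, 0.6, -1.2]
grip_width: 0.0277
```

Call:
{"api": "carry_out", "payload": {"motion": [[[0.05,0,0,0,0,0,2],[0.1,0,0,0,0,0,2],[0.1,0,0,0,0,0,2]]]}}

```text
time_s: 20.03
position: [0.5876, 0.025, 0.0514]
tool_rot: [[0.0, 0.985, -0.172], [-0.0, -0.172, -0.985], [-1.0, 0.0, 0.0]]
ft_force: [-2.2, 0.3, 3.5]
grip_width: 0.0276
```

It seated at exactly the predicted height, with 3.5 N of contact. Checking the red line against the rod tip while still held.

```bash
python3 fin.py .105 b; python3 - <<'E'
from h import *
d={'image':cv2.imread('pics/wristb.png')}
o=[cv2.resize(d['image'][170:320,120:380],(520,300),interpolation=cv2.INTER_CUBIC),cv2.resize(cv2.imread('pics/sceneb.png')[170:230,295:350],(275,300),interpolation=cv2.INTER_CUBIC)]
cv2.imwrite('pics/fb.png',np.hstack(o))
E
```

```text
wrist orange [137 207  38  28 728] exp tip [160.4 233.5]
wrist red [285 292  64   6 321] [316.4 294. ] exp [319.1 296.3] [0.5866 0.0271 0.105 ] along from target 0.0012 lat 0.0012
scene red [350 204   5   8  28] [352.2 207.2] exp [326.1 208.6] [0.6084 0.0895 0.105 ] along from target 0.0665 lat -0.0094
scene red [312 210   3   8  14] [313.3 213.9] exp [326.1 208.6] [ 0.5909 -0.0104  0.105 ] along from target -0.035 lat -0.0095
side orange [337 219   4   5  14] exp tip [341.1 220.6]
side red [304 198   3   5   7] [305.4 199.6] exp [322.7 189.2] [0.5939 0.0993 0.105 ] along from target 0.0735 lat 0.0067
shift cm [-8.86, -0.01, -0.22] rot [0.003, 0.0, -0.0] t 20.1833 F [-1.9 -0.3  5.1] p [0.5876 0.025  0.0514] w 0.0274
```

View pics/fb.png

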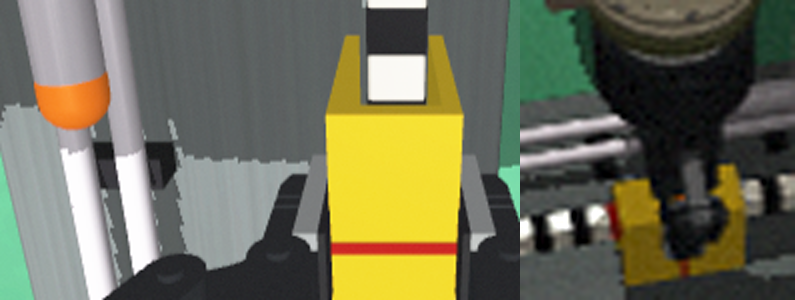

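It is astride the bar and the bar is visible inside the channel. The wrist view says the line is about 1–2 mm beyond the tip. I'll release, withdraw and measure it unobstructed.

Call:
{"api": "carry_out", "payload": {"motion": [[[0,0,0,0,0,0,3.2],[0,0,0,0,0,0,3.8],[0,0,0,0,0,0,4.5],[0,0,0,0,0,0,4.5],[-2,0,0,0,0,0,4.5]]]}}

```text
time_s: 20.6
position: [0.5857, 0.0252, 0.0679]
tool_rot: [[-0.007, 0.985, -0.172], [0.001, -0.172, -0.985], [-1.0, -0.007, 0.0]]
ft_force: [-0.3, 0.4, -0.4]
grip_width: 0.0449
```

Call:
{"api": "carry_out", "payload": {"motion": [[[-4,0,0,0,0,0,4.5],[-8,0,2,0,0,0,4.5],[-8,0,6,0,0,0,4.5],[-8,0,8,0,0,0,4.5],[-8,0,8,0,0,0,4.5]]]}}

```text
time_s: 21.02
position: [0.5736, -0.0574, 0.1516]
tool_rot: [[0.001, 0.984, -0.176], [-0.001, -0.176, -0.984], [-1.0, 0.001, 0.001]]
ft_force: [0.4, -0.3, -0.1]
grip_width: 0.0452
```

Call:
{"api": "carry_out", "payload": {"motion": [[[0,0,0,0,0,0,4.5],[0,0,0,0,0,0,4.5]]]}}

```text
time_s: 21.18
position: [0.5737, -0.0533, 0.1507]
tool_rot: [[-0.001, 0.985, -0.172], [0.0, -0.172, -0.985], [-1.0, -0.001, -0.0]]
ft_force: [0.5, 0.2, -0.4]
grip_width: 0.045
```

```bash
python3 fin.py .105 c; python3 - <<'E'
from h import *
o=[cv2.resize(cv2.imread('pics/wristc.png')[60:260,180:400],(330,300),interpolation=cv2.INTER_CUBIC),cv2.resize(cv2.imread('pics/scenec.png')[180:230,300:350],(300,300),interpolation=cv2.INTER_CUBIC),cv2.resize(cv2.imread('pics/sidec.png')[175:225,310:345],(160,229),interpolation=cv2.INTER_CUBIC)]
o[2]=cv2.copyMakeBorder(o[2],0,71,0,0,cv2.BORDER_CONSTANT)
cv2.imwrite('pics/fc.png',np.hstack(o))
E
```

```text
wrist orange [186  76  26  23 499] exp tip [201.1  98.6]
wrist red [296  98  43   4 163] [317.8  99.4] exp [318.6 101. ] [0.5873 0.0267 0.105 ] along from target 0.001 lat 0.0005
scene orange [320 189   7   7  37] exp tip [319.7 193. ]
scene orange [326 208   3  17  30] exp tip [319.7 193. ]
scene red [350 204   5   8  28] [352.2 207.4] exp [326.1 208.6] [0.6089 0.0891 0.105 ] along from target 0.0662 lat -0.0099
scene red [312 210   3   8  13] [313.2 213.4] exp [326.1 208.6] [ 0.5894 -0.0102  0.105 ] along from target -0.0351 lat -0.008
side orange [337 219   4   5  14] exp tip [341.1 220.6]
side red [304 197   3   6   9] [305.2 199. ] exp [322.7 189.2] [0.5962 0.0978 0.105 ] along from target 0.0725 lat 0.0041
shift cm [1.07, 0.02, -8.12] rot [0.005, -0.0, 0.001] t 21.3333 F [0.3 0.9 0.1] p [ 0.5739 -0.0528  0.1507] w 0.0451
```

View pics/fc.png

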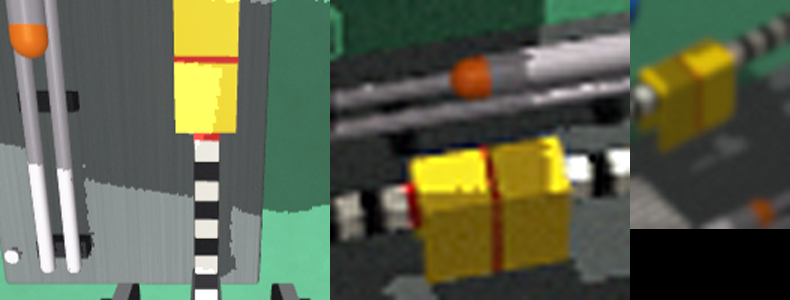

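The saddle hangs square on the bar. The red line is about +1.0 mm from the rod tip in the wrist view, and about +0.5 mm (0.4 px) in the scene view, at (326.5,207.8) against an expected (326.1,208.6). The rod tip is unmoved and the robot is clear of everything, so I'm handing in.

```bash
python3 -c "
from rig import env
print(env.close_job())"
```

```text
the job is handed in; nothing more can be done
None
```

The rod is home on the bottom of the bore and the yellow saddle hangs astride the scale bar at the rod's outer tip. I handed the job in at about 21 s of the 64 s allowed; no verdict is reported.

**Rod:** I pushed it in slowly with closed fingers at about 2 N of sliding friction until it stopped dead. I confirmed the stop with 13.5 N and no further movement. It travelled about 128 mm, which puts the bore depth at roughly 93 mm, inside the 50–110 mm range.

**Saddle:** It seated at the predicted height with about 3.5 N of contact.

**Last checks:**
- **Red line against rod tip:** the wrist view puts it about 1 mm beyond the tip, and the scene view about 0.5 mm. The side view was too coarse to settle it; it read 1–2 pixels off and I did not resolve that.
- **Rod tip:** it had not moved, within 1 pixel in the wrist and scene views.
- **Arm:** clear of everything at hand-in.
- **Other things on the bench:** I did not knowingly touch any, but I did not check each one at the end.

**What disagreed or went wrong:**
- **Fingertip position:** the closed fingertips were about 25 mm behind the reported TCP, not 11 mm ahead of it. My first push passed over the rod without moving it. I found the true height by touching the rod's top at up to 28 N, with no visible effect, and then redid the push.
- **Picture budget:** I viewed 16 pictures, past the budget of 10.

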